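# Shut the red valve under the sliding cover of the bench gas manifold

### The job

The gas line with the red valve handle is going out of service: push the cover of the white manifold box back along its runners as far as it goes, away from you, so that the handles in the front bay are uncovered, then push the red handle round clockwise until it is fully shut, across its pipe. Push with the fingertips and lift nothing: the loose cover stays flat on its runners, and is left pushed back. Leave the blue handles open and the things standing round the box where they are.

Things in the scene. Friction and masses are not known exactly. Their poses are not given: they have to be found in the camera images.
- manifold_box: White sheet-metal box, fixed, 236 (x) x 308 (y) x 88 mm high, walls 4 mm. Origin: centre of its footprint on the bench; x away from the robot (yaw within 0.22 rad), y left, z up. Front bay at box x -114 to 0 mm holds the valves; clear mouth y -140 to +140 mm. Pipes in it reach 41 mm height, valve bonnets (9 mm round the pivots) 48 mm. Deck behind. Gauge and outlets stick out 26 mm.
- cover: Loose grey plate, 116 (x) x 296 (y) x 4 mm, 0.4 to 0.65 kg, lying on runners between the side walls (2 mm play), underside 78 mm above the bench. Origin: centre of its underside; axes along the box's. Slides along the box's x: shut at box x = -55 mm (starts up to 15 mm further back), against the rear wall at +56 mm. Shut, it hides the levers.
- cover_handle (a point): Middle of the bar of the cover's black bow handle: bar 10 mm thick, 100 mm long along the cover's y, centre 99 mm above the bench (17 mm over the plate's top face), 12 mm behind (+x of) the cover's centre. Moves with the cover.
- lever_red (a joint): Red (the marked one) sleeve. Lever handle of a ball valve on a vertical hinge. rad: 0 = open, along the pipe, pointing to the box's -x (to the robot); grows clockwise from above to a hard stop at 1.571 = shut, pointing to the box's +y. Stays where left; friction about 0.14 N m (3.5 N at 40 mm from the pivot). Starts at 0 to 0.12.
- lever_blue_1 (a joint): Blue sleeve. Lever handle of a ball valve on a vertical hinge. rad: 0 = open, along the pipe, pointing to the box's -x (to the robot); grows clockwise from above to a hard stop at 1.571 = shut, pointing to the box's +y. Stays where left; friction about 0.14 N m (3.5 N at 40 mm from the pivot). Starts at 0 to 0.12.
- lever_blue_2 (a joint): Blue sleeve. Lever handle of a ball valve on a vertical hinge. rad: 0 = open, along the pipe, pointing to the box's -x (to the robot); grows clockwise from above to a hard stop at 1.571 = shut, pointing to the box's +y. Stays where left; friction about 0.14 N m (3.5 N at 40 mm from the pivot). Starts at 0 to 0.12.
- grip_red (a point): Middle of the red sleeve of this lever, moving with it, 40 mm from the pivot. The sleeve is 41 mm long (16 to 57 mm from the pivot), 14 mm wide and 13 mm high (54 to 67 mm above the bench).
- pivot_red (a point): Pivot of the red lever: on its vertical axis, at mid-height of the sleeve, 60.5 mm above the bench. The three valves stand in a row at box x = -34 mm and y = -84, -6 and +72 mm; which stands where changes.
- tip_box_mid (a point): Middle (half-way up) of the pipette tip box, black with a clear lid, 64 x 118 x 56 mm, standing to the right of the manifold box.
- dropper_bottle_mid (a point): Middle of the white reagent bottle with green cap, 26 mm across, 64 mm high, right of the manifold box.
- tape_roll_mid (a point): Middle of the beige tape roll lying flat, 96 mm across, 25 mm high, left of the manifold box.
- marker_mid (a point): Middle of the white and blue marker pen lying on the bench, 144 mm long, 17 mm thick, left of the manifold box.

How it is judged (in metres and radians):
On the way, in this order (a step that is already met when the one before it is completed fails the run):
1. the cover is pushed back, clear of the front bay (x of cover in the frame of manifold_box above 0.04 m), for 0.2 s.
2. the red handle is turned fully shut (value of joint lever_red above 1.4 rad), for 0.2 s.
At the end, for the whole second after the job is handed in: Cover flat and at rest on its runners, within 16 mm of the rear wall (centre beyond box x = 40 mm); red lever above 1.40 rad (stop at 1.57); both blue levers below 0.3 rad; the four bystanders within 30 mm of where they stood (x of cover in the frame of manifold_box above 0.04 m and z of cover in the frame of manifold_box below 0.082 m and angle between cover's own z axis and vertical below 0.04 rad and linear speed of cover below 0.01 m/s and value of joint lever_red above 1.4 rad and value of joint each of lever_blue_1, lever_blue_2 below 0.3 rad and distance of each of tip_box_mid, dropper_bottle_mid, tape_roll_mid, marker_mid from where it was at the start of the episode below 0.03 m); the robot touches nothing.
It fails at once if the cover is lifted (12 mm) or tipped (0.1 rad) off its runners (z of cover in the frame of manifold_box above 0.09 m or angle between cover's own z axis and vertical above 0.1 rad).
It fails at once if a blue handle is turned (beyond 0.3 rad) (value of joint any of lever_blue_1, lever_blue_2 above 0.3 rad).
It fails at once if the tip box, bottle, tape roll or marker is picked up, or moved by 30 mm (distance of any of tip_box_mid, dropper_bottle_mid, tape_roll_mid, marker_mid from where it was at the start of the episode above 0.03 m).
It also fails if it takes over 58 s, if anything falls off the work surface, if the arm or the gripper's body presses on something with over 40 N, if the wrist force passes 120 N, or if a joint passes its speed limit or range.

### The arm

A 6-joint arm with a two-finger parallel gripper is mounted at the origin on a cart in front of the work surface, level with it; the furniture and walls round the work are solid. World frame = base frame: x ahead of the robot, y to its left, z up, the work surface at z = 0. Lengths are in m, angles in degrees, forces in N, time in s.
With the tool pointing down it reaches from about 0.4 to 0.825 m from the base axis. Payload 7 kg.
Tool frame: the origin (TCP) lies on the centre line of the jaws, within the pads' length; the fingertips stand 14 mm ahead of it and the grasp point (between the pads) lies 5 mm behind it; z points along the fingers, y is the line along which they close (so a half turn about z gives the same grasp; the last joint's range is limited). The gripper opens to 88 mm and grips with 3 to 60 N. Pads are 19 mm wide; open, the fingers measure 130 mm over their backs; the gripper's body (78 mm by 193 mm) begins 47 mm behind the grasp point.
Start: joints at [90.418, 20.546, 0.682, 0, -70.136, -16.507], TCP at [0.187, 0.649, 0.241] pointing down, gripper open.
Joint ranges: [-176.03, 176.03], [-82.01, 121.73], [-58.28, 71.71], [-173.87, 95.51], [-174.79, -0.11], [-173.66, 173.66]. Speed limits (degrees/s): [136.94, 136.94, 172.46, 180, 180, 180].

### API

Orientations are given as [roll, pitch, yaw] about the fixed x, y, z axes, in that order (R = Rz(yaw) Ry(pitch) Rx(roll)).
In Python, from plant import r gives the robot as it stands.
- The arm moves only by the tool send_rows, never from a script. Its argument "steps" is a list of rows, each an object with "dp": the shift along the tool's x, y, z in mm, a list of three; "roll": the turn about the tool's z in rad; "jaw": the opening in per cent of the stroke, from 0 (shut) to 100 (fully open). In form: [{"dp": [tx, ty, tz], "roll": roll, "jaw": jaw}, ...]. A call has 1 to 5 rows; each row is the pose to reach, as a shift and turn from the pose commanded when the call began, along the tool's axes at that moment; what a row does not reach only later rows make up. A row lasts 1/8 s, in which the tool goes at most 62.5 mm and 10.7 degrees, less where a joint would pass 70% of its speed; a pose out of reach is approached as far as the arm can. A call with a gripper value outside its range is refused whole. The fingers move at their own pace and stop on an object; "newtons" is the grip in N (left out, the last holds). Time passes only in rows, so rows that repeat a pose let the fingers close. It gives the time, the measured TCP pose, the force, the opening and the grip force at its end, in the units of the state.
- r.get_state(): the state, without advancing time (a new reading comes with each control period).
- r.capture(name): name is "side" or "top" or "wrist"; returns a dict with "image" (420x560x3 uint8, blue, green, red), "K" (3x3 intrinsics, pixels), "dist" ([k1, k2, p1, p2, k3] as OpenCV has them; the pictures are not rectified), "rvec" (rotation vector, rad) and "tvec" (3), from world to camera coordinates, as OpenCV has them. Camera axes: x right, y down, z forward; pixel columns grow to the right and rows downward; lengths in m; the calibration is good to about 2 mm. A picture is of the moment at which its call begins. There is no depth.
- r.close_job(): hands the job in; it is judged then, once.
The state is a dict: "time_s": time; "joints": joint angles; "qd": joint speeds; "joint_torque": joint torques, N m; "tcp_pos": TCP position; "eef_rot": TCP orientation; "contact_force": force on the tool from outside, world axes, zero at the start; "moment": the same for the moment, N m; "gripper_width": finger opening in m; "gripper_force": force on a finger pad.
Only numpy, scipy, OpenCV 4.12 (cv2) and the standard library are available. Lean on these libraries where they do the work, as an engineer would, in place of code of your own. Each camera call takes 0.05 s, during which the arm holds its last target. There are 200 camera calls.

## Working session

There is one attempt and no reset: what is moved stays moved. The work goes in short steps, Python scripts to look and compute and a tool call to move; the robot and the scene stay as the last step left them, time stands still between calls to the robot, and variables do not carry over. Pictures are saved under pics/ and viewed, at most 10 in all, crops included, and the job is handed in when it is done.

Besides the shell and the picture viewer there is one more tool, called after "Emit:" by a JSON object that holds its "api" and its "payload". send_rows: Moves the arm, as the interface text tells. Its arguments: {"type":"object","properties":{"steps":{"type":"array","items":{"type":"object","properties":{"dp":{"type":"array","items":{"type":"number"}},"roll":{"type":"number"},"jaw":{"type":"number"}}}},"newtons":{"type":"number"}},"required":["steps"]}

```bash
mkdir -p pics; python3 - <<'E'
from plant import r
import cv2
s=r.get_state(); print({k:s[k] for k in('time_s','tcp_pos','eef_rot','gripper_width','contact_force')})
for n in('top','side'):
    c=r.capture(n); cv2.imwrite(f'pics/{n}0.png',c['image']); print(n,c['K'],c['dist'],c['rvec'],c['tvec'])
E
```

```text
{'time_s': 0.0, 'tcp_pos': array([0.18697538, 0.64811462, 0.23963251]), 'eef_rot': array([ 1.79905524e+02, -9.01181960e-03, -1.60932657e+01]), 'gripper_width': 0.08757828253027673, 'contact_force': array([0.55595884, 0.03765978, 0.158851  ])}
top [[416.27188636   0.         283.08607455]
 [  0.         416.27188636 210.3635892 ]
 [  0.           0.           1.        ]] [-0.10824181  0.          0.          0.          0.        ] [ 2.1123896  -2.13151197  0.14665282] [0.10078638 0.55623943 0.91490389]
side [[508.24658641   0.         277.73184803]
 [  0.         508.24658641 216.08205933]
 [  0.           0.           1.        ]] [-0.18369169  0.          0.          0.          0.        ] [ 2.16368334 -0.296076    0.14586539] [-0.50488969  0.21330116  0.99982907]
```

View pics/top0.png

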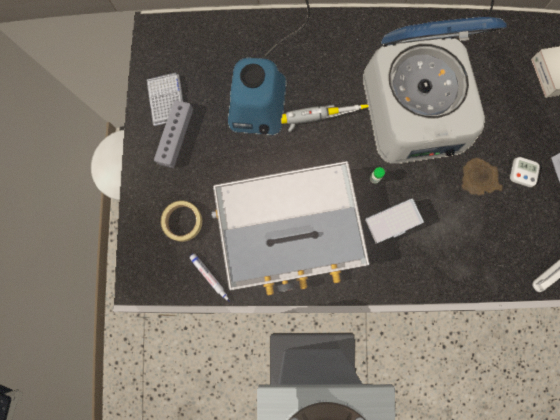

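View pics/side0.png

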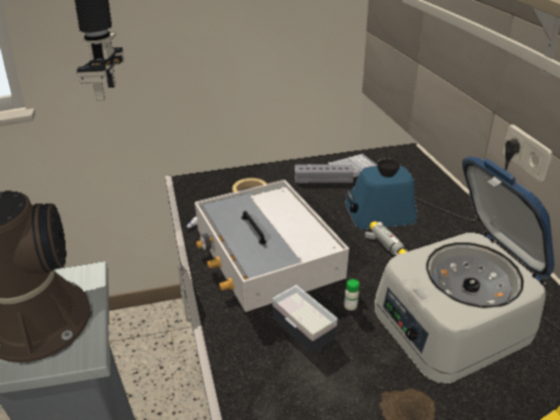

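The top view shows the box with rim corners near (215,184), (347,163), (368,265) and (231,289). The handle bar runs (268,242)-(318,235), and the side view agrees. Next I'll zoom in and cast rays.

```bash
cat > h.py <<'E'
import numpy as np, cv2
from plant import r
def ray(c,uv,z):
    uv=np.array(uv,float).reshape(-1,1,2)
    n=cv2.undistortPoints(uv,c['K'],np.array(c['dist'])).reshape(-1,2)
    R=cv2.Rodrigues(np.array(c['rvec'],float))[0]; t=np.array(c['tvec'],float).ravel()
    o=-R.T@t; d=np.c_[n,np.ones(len(n))]@R
    return o+d*((z-o[2])/d[:,2])[:,None]
def proj(c,P):
    return cv2.projectPoints(np.array(P,float).reshape(-1,1,3),np.array(c['rvec'],float),np.array(c['tvec'],float),c['K'],np.array(c['dist']))[0].reshape(-1,2)
E
python3 - <<'E'
from h import *
c=r.capture('top')
P=ray(c,[(215,184),(347,163),(368,265),(231,289)],.088); print(P.round(4))
print([np.linalg.norm(P[i]-P[(i+1)%4]).round(3) for i in range(4)], P.mean(0))
print('handle',ray(c,[(268,242),(318,235)],.099).round(4))
R=cv2.Rodrigues(np.array(c['rvec'],float))[0]; print('cam',-R.T@np.array(c['tvec']).ravel())
cv2.imwrite('pics/crop0.png',cv2.resize(c['image'][140:310,170:440],None,fx=2.9,fy=2.9,interpolation=cv2.INTER_CUBIC))
E
```

```text
[[ 0.6124  0.2479  0.088 ]
 [ 0.6571 -0.0503  0.088 ]
 [ 0.4282 -0.0887  0.088 ]
 [ 0.379   0.2086  0.088 ]]
[np.float64(0.302), np.float64(0.232), np.float64(0.301), np.float64(0.237)] [0.51916439 0.07940264 0.088     ]
handle [[0.4795 0.1275 0.099 ]
 [0.4936 0.0192 0.099 ]]
cam [0.39804397 0.06963534 0.99665502]
```

View pics/crop0.png

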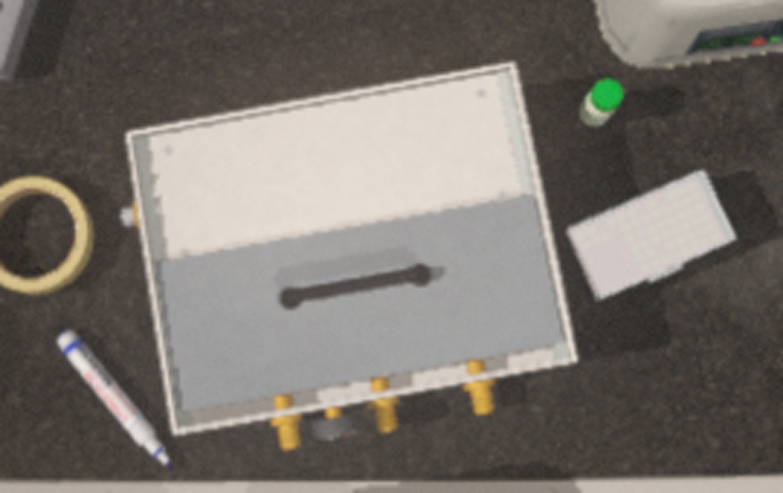

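Emit:
{"api": "send_rows", "payload": {"steps": [{"dp": [36, 42, 0], "roll": 0, "jaw": 0}, {"dp": [72, 84, 0], "roll": 0, "jaw": 0}, {"dp": [108, 126, 0], "roll": 0, "jaw": 0}, {"dp": [144, 168, 0], "roll": 0, "jaw": 0}, {"dp": [180, 210, 0], "roll": 0, "jaw": 0}], "newtons": 20}}

```text
time_s: 0.78
tcp_pos: [0.3022, 0.3951, 0.2405]
eef_rot: [180.0, -0.0, -16.1]
contact_force: [1.2, 0.1, 1.0]
gripper_width: 0.0429
gripper_force: 0.0
```

Emit:
{"api": "send_rows", "payload": {"steps": [{"dp": [36, 42, 0], "roll": 0, "jaw": 0}, {"dp": [72, 84, 0], "roll": 0, "jaw": 0}, {"dp": [108, 126, 0], "roll": 0, "jaw": 0}, {"dp": [144, 168, 0], "roll": 0, "jaw": 0}, {"dp": [180, 210, 0], "roll": 0, "jaw": 0}]}}

```text
time_s: 1.4
tcp_pos: [0.4169, 0.1435, 0.2408]
eef_rot: [-180.0, -0.0, -16.1]
contact_force: [0.6, 1.3, -0.1]
gripper_width: 0.0008
gripper_force: 0.0
```

Emit:
{"api": "send_rows", "payload": {"steps": [{"dp": [27, 32, 10], "roll": -0.15, "jaw": 0}, {"dp": [54, 65, 20], "roll": -0.3, "jaw": 0}, {"dp": [54, 65, 40], "roll": -0.442, "jaw": 0}, {"dp": [54, 65, 60], "roll": -0.442, "jaw": 0}, {"dp": [54, 65, 80], "roll": -0.442, "jaw": 0}]}}

```text
time_s: 2.02
tcp_pos: [0.4503, 0.0674, 0.1599]
eef_rot: [-180.0, 0.0, 9.2]
contact_force: [0.4, 0.3, -0.5]
gripper_width: 0.0006
gripper_force: 0.0
```

```bash
python3 - <<'E'
from h import *
a=r.capture('wrist');b=r.capture('side')
cv2.imwrite('pics/w1.png',np.hstack([cv2.resize(a['image'],(400,300)),cv2.resize(b['image'][120:330,170:450],(400,300))]))
print(proj(a,[[.4866,.0734,.099]]))
E
```

```text
[[282.5619325  171.37614893]]
```

View pics/w1.png

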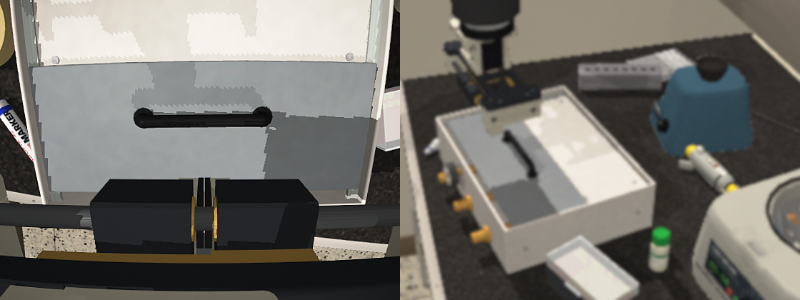

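The wrist view shows the bar centred ahead of the closed fingers, near (283,165) full scale and close to prediction. I'll lower and push.

Emit:
{"api": "send_rows", "payload": {"steps": [{"dp": [0, 0, 20], "roll": 0, "jaw": 0}, {"dp": [0, 0, 40], "roll": 0, "jaw": 0}, {"dp": [0, 0, 56], "roll": 0, "jaw": 0}, {"dp": [0, 0, 56], "roll": 0, "jaw": 0}, {"dp": [12, 0, 56], "roll": 0, "jaw": 0}]}}

```text
time_s: 2.75
tcp_pos: [0.4629, 0.07, 0.1057]
eef_rot: [-180.0, -0.1, 9.3]
contact_force: [1.4, 0.1, -0.3]
gripper_width: 0.0002
gripper_force: 0.0
```

Emit:
{"api": "send_rows", "payload": {"steps": [{"dp": [6, 0, 0], "roll": 0, "jaw": 0}, {"dp": [12, 0, 0], "roll": 0, "jaw": 0}, {"dp": [20, 0, 0], "roll": 0, "jaw": 0}, {"dp": [28, 0, 0], "roll": 0, "jaw": 0}, {"dp": [38, 0, 0], "roll": 0, "jaw": 0}]}}

```text
time_s: 3.38
tcp_pos: [0.4988, 0.0751, 0.1044]
eef_rot: [180.0, 0.2, 9.2]
contact_force: [-4.0, -1.0, 3.5]
gripper_width: 0.0006
gripper_force: 2.6
```

Emit:
{"api": "send_rows", "payload": {"steps": [{"dp": [10, 0, 0], "roll": 0, "jaw": 0}, {"dp": [20, 0, 0], "roll": 0, "jaw": 0}, {"dp": [30, 0, 0], "roll": 0, "jaw": 0}, {"dp": [38, 0, 0], "roll": 0, "jaw": 0}, {"dp": [44, 0, 0], "roll": 0, "jaw": 0}]}}

```text
time_s: 4.0
tcp_pos: [0.5417, 0.0824, 0.1043]
eef_rot: [180.0, 0.2, 9.2]
contact_force: [-9.9, 2.7, 7.3]
gripper_width: 0.0004
gripper_force: 4.8
```

Emit:
{"api": "send_rows", "payload": {"steps": [{"dp": [5, 0, -1], "roll": 0, "jaw": 0}, {"dp": [10, 0, -2], "roll": 0, "jaw": 0}, {"dp": [15, 0, -2], "roll": 0, "jaw": 0}]}}

```text
time_s: 4.38
tcp_pos: [0.5582, 0.0852, 0.1064]
eef_rot: [180.0, 0.0, 9.2]
contact_force: [-1.9, -0.2, -2.1]
gripper_width: 0.0004
gripper_force: 1.1
```

Emit:
{"api": "send_rows", "payload": {"steps": [{"dp": [3, 0, 0], "roll": 0, "jaw": 0}, {"dp": [6, 0, 0], "roll": 0, "jaw": 0}]}}

```text
time_s: 4.62
tcp_pos: [0.564, 0.0862, 0.1065]
eef_rot: [180.0, 0.0, 9.2]
contact_force: [-2.1, -0.6, -1.3]
gripper_width: 0.0005
gripper_force: 1.1
```

```bash
python3 - <<'E'
from h import *
a=r.capture('wrist');b=r.capture('side')
cv2.imwrite('pics/w2.png',np.hstack([cv2.resize(a['image'],(400,300)),cv2.resize(b['image'][150:310,180:393],(400,300))]))
E
```

```text
(no output)
```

View pics/w2.png

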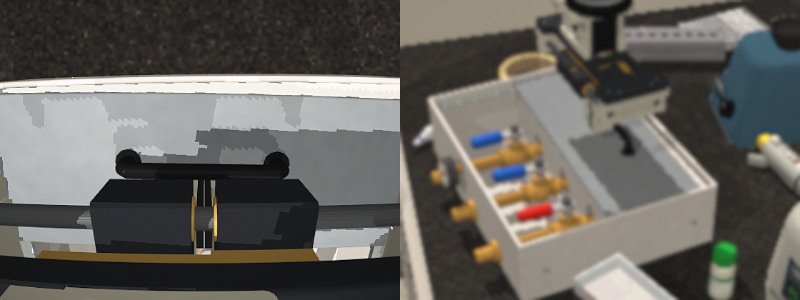

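The cover is nearly at the rear wall. The red handle is the rightmost valve, at box y = -84 mm. I'll push to the stop.

Emit:
{"api": "send_rows", "payload": {"steps": [{"dp": [3, 0, 0], "roll": 0, "jaw": 0}, {"dp": [5, 0, 0], "roll": 0, "jaw": 0}]}}

```text
time_s: 4.97
tcp_pos: [0.5685, 0.0868, 0.1065]
eef_rot: [180.0, 0.1, 9.2]
contact_force: [-4.1, -2.5, 1.2]
gripper_width: 0.0006
gripper_force: 2.8
```

Emit:
{"api": "send_rows", "payload": {"steps": [{"dp": [2, 0, 0], "roll": 0, "jaw": 0}, {"dp": [4, 0, 0], "roll": 0, "jaw": 0}]}}

```text
time_s: 5.22
tcp_pos: [0.5712, 0.0867, 0.1065]
eef_rot: [179.9, 0.2, 9.2]
contact_force: [-8.7, -4.6, 5.6]
gripper_width: 0.0004
gripper_force: 5.0
```

Emit:
{"api": "send_rows", "payload": {"steps": [{"dp": [-6, 0, 0], "roll": 0, "jaw": 0}, {"dp": [-12, 0, -10], "roll": 0, "jaw": 0}, {"dp": [-14, 0, -50], "roll": 0, "jaw": 0}, {"dp": [-30, 0, -90], "roll": 0, "jaw": 0}, {"dp": [-80, 0, -100], "roll": 0, "jaw": 0}]}}

```text
time_s: 5.85
tcp_pos: [0.4963, 0.076, 0.21]
eef_rot: [-179.9, -0.4, 9.3]
contact_force: [-0.2, 0.1, 0.9]
gripper_width: -0.0001
gripper_force: 0.0
```

Emit:
{"api": "send_rows", "payload": {"steps": [{"dp": [-40, 0, 0], "roll": 0, "jaw": 0}, {"dp": [-70, 0, 0], "roll": 0, "jaw": 0}, {"dp": [-70, 0, 0], "roll": 0, "jaw": 0}]}}

```text
time_s: 6.22
tcp_pos: [0.4237, 0.0636, 0.2081]
eef_rot: [-179.9, -0.2, 9.3]
contact_force: [0.8, 0.5, 0.4]
gripper_width: 0.0004
gripper_force: 0.0
```

```bash
python3 - <<'E'
from h import *
a=r.capture('wrist');b=r.capture('top')
cv2.imwrite('pics/w3.png',np.hstack([cv2.resize(a['image'],(400,300)),cv2.resize(b['image'][150:300,190:390],(400,300))]))
c0=np.array([.519,.079]);y=np.radians(9.2);R=np.array([[np.cos(y),-np.sin(y)],[np.sin(y),np.cos(y)]])
for n,c in(('w',a),('t',b)):
    h=cv2.cvtColor(c['image'],cv2.COLOR_BGR2HSV)
    for nm,m in(('red',((h[...,0]<8)|(h[...,0]>172))&(h[...,1]>150)&(h[...,2]>70)),('blue',(h[...,0]>105)&(h[...,0]<125)&(h[...,1]>150)&(h[...,2]>70))):
        k,_,st,ce=cv2.connectedComponentsWithStats(m.astype('uint8'))
        for i in range(1,k):
            if st[i,4]>40:
                P=ray(c,ce[i],.066)[0][:2]; print(n,nm,st[i],P.round(4),'box',((P-c0)@R).round(4))
E
```

```text
w red [376 138  23  51 876] [ 0.4651 -0.0117] box [-0.0677 -0.0809]
w blue [ 28 112  18  14 122] [0.4569 0.2682] box [-0.031   0.1967]
w blue [278 138  21  51 841] [0.4521 0.0649] box [-0.0683 -0.0032]
w blue [185 140  20  50 854] [0.4392 0.1372] box [-0.0695  0.0702]
```

View pics/w3.png

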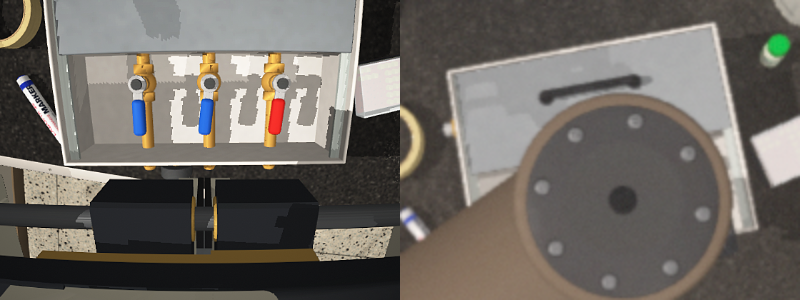

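Red grip is at about world (0.465, -0.012), with its pivot near (0.505, -0.009). I'll go right of it and turn the jaws a quarter turn, so the narrow side goes in the gap.

Emit:
{"api": "send_rows", "payload": {"steps": [{"dp": [5, 30, 0], "roll": 0.18, "jaw": 0}, {"dp": [10, 60, 0], "roll": 0.36, "jaw": 0}, {"dp": [15, 90, 0], "roll": 0.54, "jaw": 0}, {"dp": [18, 113, 0], "roll": 0.72, "jaw": 0}, {"dp": [18, 113, 0], "roll": 0.9, "jaw": 0}]}}

```text
time_s: 6.95
tcp_pos: [0.4621, -0.0462, 0.2064]
eef_rot: [180.0, -0.0, -42.8]
contact_force: [-1.3, 0.3, -0.1]
gripper_width: 0.0002
gripper_force: 0.0
```

Emit:
{"api": "send_rows", "payload": {"steps": [{"dp": [0, 0, 0], "roll": 0.17, "jaw": 0}, {"dp": [0, 0, 0], "roll": 0.34, "jaw": 0}, {"dp": [0, 0, 0], "roll": 0.51, "jaw": 0}, {"dp": [0, 0, 0], "roll": 0.671, "jaw": 0}, {"dp": [0, 0, 0], "roll": 0.671, "jaw": 0}]}}

```text
time_s: 7.58
tcp_pos: [0.4616, -0.045, 0.2065]
eef_rot: [-180.0, -0.0, -80.7]
contact_force: [0.0, 0.2, 0.5]
gripper_width: 0.0005
gripper_force: 0.0
```

```bash
python3 - <<'E'
from h import *
a=r.capture('wrist');b=r.capture('side')
cv2.imwrite('pics/w4.png',np.hstack([cv2.resize(a['image'],(400,300)),cv2.resize(b['image'][140:320,160:400],(400,300))]))
s=r.get_state();p=s['tcp_pos'];y=np.radians(9.2);R=np.array([[np.cos(y),-np.sin(y)],[np.sin(y),np.cos(y)]])
print(p,s['eef_rot'],s['joints'],'from pivot, box axes',((p[:2]-[.505,-.009])@R).round(4))
E
```

```text
[ 0.46129114 -0.04502121  0.20649933] [ 1.79997047e+02 -8.88571819e-03 -8.05702525e+01] [ 1.88780620e+01  1.82522156e+00 -2.78587771e+01  9.53070136e-03
 -6.03203737e+01 -9.45303411e+00] from pivot, box axes [-0.0489 -0.0286]
```

View pics/w4.png

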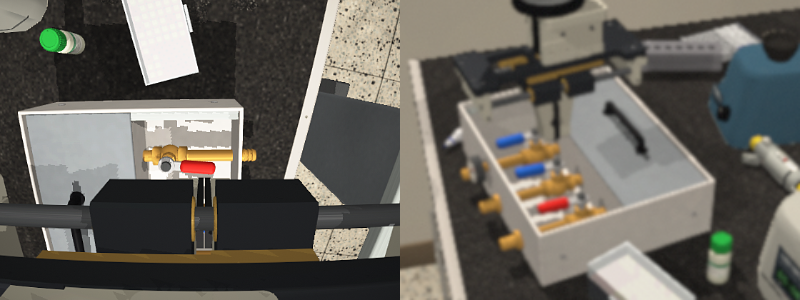

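```bash
python3 - <<'E'
from h import *
a=r.capture('wrist')
print(proj(a,[[.4613,-.045,.0605],[.505,-.009,.0605],[.4613,-.045,.19]]).round(0))
h=cv2.cvtColor(a['image'],cv2.COLOR_BGR2HSV)
m=((h[...,0]<8)|(h[...,0]>172))&(h[...,1]>150)&(h[...,2]>70)
k,_,st,ce=cv2.connectedComponentsWithStats(m.astype('uint8'))
i=1+st[1:,4].argmax();print(st[i],ray(a,ce[i],.064))
E
```

```text
[[286. 197.]
 [227. 230.]
 [287. 267.]]
[252 224  49  20 810] [[ 0.46446491 -0.01403239  0.064     ]]
```

The downward projection of the fingers lands 30 mm to the right of the red sleeve's centre line, clear of the sleeve and the wall. Descending.

Emit:
{"api": "send_rows", "payload": {"steps": [{"dp": [0, 0, 40], "roll": 0, "jaw": 0}, {"dp": [0, 0, 80], "roll": 0, "jaw": 0}, {"dp": [0, 0, 110], "roll": 0, "jaw": 0}, {"dp": [0, 0, 136], "roll": 0, "jaw": 0}, {"dp": [0, 0, 136], "roll": 0, "jaw": 0}]}}

```text
time_s: 8.35
tcp_pos: [0.4596, -0.0454, 0.0691]
eef_rot: [179.8, -0.0, -80.7]
contact_force: [-0.2, 0.2, 0.7]
gripper_width: 0.0001
gripper_force: 0.0
```

Emit:
{"api": "send_rows", "payload": {"steps": [{"dp": [-6, 0, 0], "roll": 0, "jaw": 0}, {"dp": [-12, 0, 0], "roll": 0, "jaw": 0}, {"dp": [-17, 0, 0], "roll": 0, "jaw": 0}, {"dp": [-22, -1, 0], "roll": 0, "jaw": 0}]}}

```text
time_s: 8.85
tcp_pos: [0.4579, -0.0232, 0.0712]
eef_rot: [-180.0, -0.0, -80.7]
contact_force: [-2.0, -4.7, 5.1]
gripper_width: 0.0002
gripper_force: 2.7
```

Emit:
{"api": "send_rows", "payload": {"steps": [{"dp": [-5, -1, 0], "roll": 0, "jaw": 0}, {"dp": [-10, -2, 0], "roll": 0, "jaw": 0}, {"dp": [-14, -4, 0], "roll": 0, "jaw": 0}, {"dp": [-19, -7, 0], "roll": 0, "jaw": 0}, {"dp": [-24, -11, 0], "roll": 0, "jaw": 0}]}}

```text
time_s: 9.48
tcp_pos: [0.464, 0.0018, 0.0706]
eef_rot: [179.9, -0.0, -80.8]
contact_force: [-1.9, -4.5, 0.6]
gripper_width: 0.0007
gripper_force: 2.1
```

Emit:
{"api": "send_rows", "payload": {"steps": [{"dp": [-4, -4, 0], "roll": 0, "jaw": 0}, {"dp": [-6, -7, 0], "roll": 0, "jaw": 0}, {"dp": [-8, -10, 0], "roll": 0, "jaw": 0}, {"dp": [-8, -13, 0], "roll": 0, "jaw": 0}]}}

```text
time_s: 9.98
tcp_pos: [0.4739, 0.0117, 0.07]
eef_rot: [179.7, -0.0, -80.8]
contact_force: [-18.4, 1.9, 12.1]
gripper_width: 0.0007
gripper_force: 8.6
```

```bash
python3 - <<'E'
from h import *
a=r.capture('wrist');b=r.capture('side')
cv2.imwrite('pics/w5.png',np.hstack([cv2.resize(a['image'],(400,300)),cv2.resize(b['image'][150:310,180:393],(400,300))]))
E
```

```text
(no output)
```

View pics/w5.png

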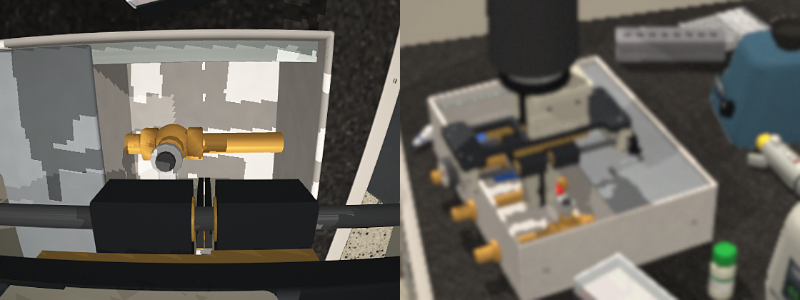

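Force jumped to 18 N where the lever should be at its stop. Backing off, lifting and checking.

Emit:
{"api": "send_rows", "payload": {"steps": [{"dp": [0, 6, 0], "roll": 0, "jaw": 0}, {"dp": [0, 10, 0], "roll": 0, "jaw": 0}, {"dp": [0, 10, -40], "roll": 0, "jaw": 0}, {"dp": [0, 10, -90], "roll": 0, "jaw": 0}, {"dp": [-20, 0, -140], "roll": 0, "jaw": 0}]}}

```text
time_s: 10.7
tcp_pos: [0.4736, 0.0319, 0.2126]
eef_rot: [-179.9, 0.0, -80.8]
contact_force: [1.7, 1.1, -0.1]
gripper_width: 0.0007
gripper_force: 0.0
```

Emit:
{"api": "send_rows", "payload": {"steps": [{"dp": [-50, 0, 0], "roll": 0, "jaw": 0}, {"dp": [-80, 0, 0], "roll": 0, "jaw": 0}, {"dp": [-80, 0, 0], "roll": 0, "jaw": 0}]}}

```text
time_s: 11.08
tcp_pos: [0.461, 0.1131, 0.2112]
eef_rot: [-179.9, 0.1, -80.6]
contact_force: [-0.6, -0.1, -0.0]
gripper_width: 0.0002
gripper_force: 0.0
```

```bash
python3 - <<'E'
from h import *
a=r.capture('wrist');b=r.capture('side')
cv2.imwrite('pics/w6.png',np.hstack([cv2.resize(a['image'],(400,300)),cv2.resize(b['image'][150:330,180:420],(400,300))]))
y=np.radians(9.2);R=np.array([[np.cos(y),-np.sin(y)],[np.sin(y),np.cos(y)]])
h=cv2.cvtColor(a['image'],cv2.COLOR_BGR2HSV)
m=((h[...,0]<8)|(h[...,0]>172))&(h[...,1]>150)&(h[...,2]>70)
k,L,st,ce=cv2.connectedComponentsWithStats(m.astype('uint8'))
i=1+st[1:,4].argmax();P=ray(a,np.argwhere(L==i)[:,::-1],.064)[:,:2]@R
e,v=np.linalg.eigh(np.cov(P.T));print(st[i],'dir box',v[:,1],'centre rel pivot',P.mean(0)-np.array([.505,-.009])@R)
E
```

```text
[252  52  19  56 953] dir box [-0.00289044  0.99999582] centre rel pivot [-0.00484509  0.0360872 ]
```

View pics/w6.png

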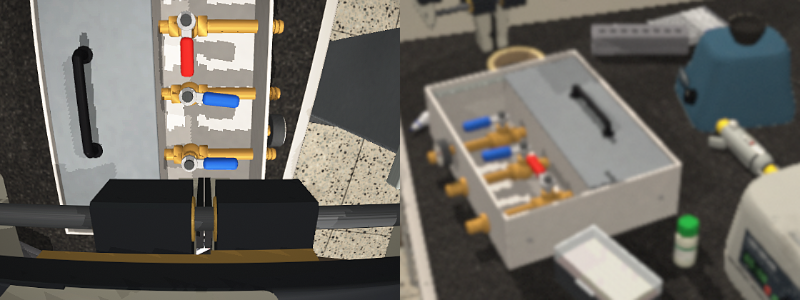

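The picture shows the red lever across its pipe (sleeve axis along box y), both blue levers open, and the cover against the rear wall. Nothing around the box has been disturbed.

```bash
python3 -c "
from plant import r
print(r.close_job())"
```

```text
the job is handed in; nothing more can be done
None
```

I pushed the cover back to the rear wall and turned the red handle fully shut. The last images show both blue handles still open and nothing round the box visibly moved. The job is handed in, but no verdict came back.

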